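Clear the setting block, then set and lock the skein frame's sliding leg

TASK

Put the yellow setting block, left standing on the skein frame's rail, back upright and right down in the rack slot with the yellow label, and let go of it. Then draw the frame's sliding leg out until its white pointer is in line with the green length mark and, while holding it there, slide the red cam lever fully closed, not before. Finish still holding the leg at the mark (a spring pulls it back), lever closed, and leave everything else on the table as it is.

Things in the scene. Friction and masses are not known exactly. Their poses are not given: they have to be found in the camera images.
- frame: Skein frame, fixed: wooden base board 230 (x) x 380 (y) x 18 mm, spanning x -112 to 118, y -190 to 190 mm about the origin, which is at table height. Its aluminium rail, 34 mm wide, runs along y at x = 52.5 mm, top 38 mm above the table. +y is the way the leg is drawn out. A fixed wooden post, top 115 mm, stands on the rail at y = -172 mm.
- leg: Sliding leg, 0.35 kg; slides only along the frame's y, 0 to 150 mm. Starts fully back; a spring pulls it back with 3 N there to 6 N at 150 mm, lever closed or not. Axes as the frame's; origin at table height under the pinch bar, at frame x = 0. In mm: black carriage x 30..75, y -30..65, top 56; black ear under the lever pin x 4..34, y 36..64, top 70; wooden post at x 55, y 30, top 100.
- bar_grip (a point): Place to take the leg's pinch bar first, clear of the open lever: on its centreline, 62 mm above the table, 30 mm from its black rubber end. Axes as the leg's. Steel bar, 14 mm square, along leg x from -115 to +30 mm at y = 0 (bar_grip is at x = -85), 37 mm of air under it. Fingers straddling it (closing along y) draw the leg along y and can slide along the bar in x.
- leg_pointer (a point): Tip of the white pointer of the leg, on the far (+x) side of the carriage, 30 mm above the table; in line with the bar (leg y = 0).
- cam_lever (a joint): Angle of the red cam lever on the leg: 0 = fully closed (firm stop); 0.45 to 0.6 at the start = open. Swings level about an upright pin; friction only (1 to 3 N to push), stays where left. Arm 12 mm wide, passing over the bar, 76 to 90 mm above the table. Closed it lies square across the bar, near (-x) face at leg x = +14 mm: fingers straddling the bar and sliding in leg +x push it there.
- lever_tip (a point): Centre of the round end (15 mm across) of the red lever, 105 mm from the pin, 83 mm above the table. Open, the lever slants from the pin towards the bar's rubber end.
- lever_pivot (a point): Axis of the lever's pin, 83 mm above the table, at leg x = +20, y = +50 mm.
- mark_tip (a point): Length mark: inner edge, at mid width, of a green clip 10 mm wide (frame y) with a white line on top, fixed on the far (+x) edge of the base board; point 30 mm above the table. The leg is at the mark when leg_pointer and mark_tip have the same position along the frame's y axis; 60 to 120 mm from the start.
- block_yellow: Yellow setting block, loose, 28 (x) x 36 (y) x 60 (z) mm, about 60 g. Origin: centre of its underside. At the start it stands upright on the rail (underside 38 mm above the table) in the leg's way, its x across the rail, turned by up to 0.1 rad.
- slot_yellow: White slot box with yellow labels and rim, fixed on the rack: 48 (x) x 56 (y) x 25 mm outside, pocket 36 x 44 mm, 19 mm deep. Origin: centre of its underside, 12 mm above the table; inner floor at 18 mm, rim at 37 mm. The block fits with 4 mm to spare all round, x and y along the slot's. Slots stand 68 mm apart in a row along y; the yellow one may be any of the three.
- block_red: Red setting block, same size, standing in the red-labelled slot of the rack. Leave alone.
- block_blue: Blue setting block, same size, standing in the blue-labelled slot of the rack. Leave alone.
- mug: Blue mug, 80 mm across, 85 mm high, origin under its centre. Leave alone.
- button_jar: Amber jar, 64 mm across, 75 mm high, origin under its centre. Leave alone.
- notions_bowl: Wooden bowl, 100 mm across, 45 mm high, origin under its centre. Leave alone.
- pin_tin: Flat brass tin, 72 mm across, 22 mm high, lying loose on the frame's base board beside the rail, below the height of the bar; origin under its centre. Leave alone.
- darning_mushroom: Wooden darning mushroom, 60 mm across, 92 mm high, origin under its centre. Leave alone.
Not all that is in view belongs to the job. What is shaped like the block_yellow but pink or turquoise is not meant.

How it is judged:
By the outcome, as a careful person would: the job done as asked, in the order asked, and still so for the second after the job is handed in, while the arm keeps its last pose, push and grip.
It also fails if it takes over 58 s, if anything falls off the work surface, if the arm or the gripper's body presses on something with over 40 N, if the wrist force passes 120 N, or if a joint passes its speed limit or range.

ROBOT

A 6-joint arm with a two-finger parallel gripper is mounted at the origin on the work surface. World frame = base frame: x ahead of the robot, y to its left, z up, the work surface at z = 0. Lengths are in m, angles in degrees, forces in N, time in s.
With the tool pointing down it reaches from about 0.225 to 0.725 m from the base axis. Payload 3.1 kg.
Tool frame: the origin (TCP) lies midway between the tips of the shut fingers; the grasp point (between the pads) lies 19 mm behind it; z points along the fingers, y is the line along which they close (so a half turn about z gives the same grasp; the last joint's range is limited). The gripper opens to 85 mm and grips with 20 to 120 N. Pads are 22 mm wide; open, the fingers measure 114 mm over their backs; the gripper's body (76 mm by 85 mm) begins 54 mm behind the grasp point. The pads swing forward as they close: fully open they stand 13 mm farther back than shut.
Start: joints at [-78.197, 2.75, 5.684, 92.934, 0, 82.678], TCP at [0.172, -0.496, 0.231] pointing down, gripper open.
Joint ranges: [-166.93, 166.93], [-56.73, 111.36], [-69.38, 81.34], [-121.58, 131.49], [-85.45, 84.26], [-180, 180]. Speed limits (degrees/s): [159.86, 159.86, 180, 180, 180, 180].

INTERFACE

Orientations are given as [roll, pitch, yaw] about the fixed x, y, z axes, in that order (R = Rz(yaw) Ry(pitch) Rx(roll)).
In Python, from station import r gives the robot as it stands. Calls block until the motion is done:
- r.move_ptp(position, orientation): joint-space move of the TCP to a pose.
- r.move_straight(position, max_speed=0.15, frame=None, guard=None): straight line of the TCP; frame=None keeps the orientation; max_speed is the mean speed in m/s. With guard (N) it stops when the force on the tool has changed by that much, and returns True; else False.
- r.move_joints(angles): joint-space move.
- r.command_gripper(opening, f_grip=None): finger opening in m; f_grip is the grip in N (None keeps the last); returns when the fingers have stopped.
- r.wait(seconds).
- r.inverse_kinematics(position, orientation): joint angles nearest the present ones, or None.
- r.read_camera(name): name is "scene" or "top" or "wrist"; returns (picture, depth): 384x512x3 uint8, red, green, blue; 384x512 float32, m along the optical axis (not along the pixel's ray), 0 where there is no reading.
- r.camera_info(name): a dict with "fx", "fy", "cx", "cy" (pixels), "rvec" (rotation vector, rad) and "tvec" (3), from world to camera coordinates, as OpenCV has them; the wrist camera has in their place "tool_from_camera" (4x4, takes a point from camera to tool coordinates, whose origin is the TCP and whose axes are the flange's). Camera axes: x right, y down, z forward; pixel columns grow to the right and rows downward; lengths in m; the calibration is good to about 2 mm. The wrist camera is an equidistant fisheye: a pixel r from the principal point sees the ray r / f radians off the axis. A picture is of the moment at which its call begins: read the wrist's pose just before it. camera_info takes no time and is no camera call.
A pose or a line that the arm cannot do raises r.Unreachable and nothing moves.
- r.sign_off(): hands the job in; it is judged then, once.
Trained networks look in the newest picture that a camera, given by its name, has taken for a name from the list of things; names that differ only in an ending like _2 or _b are one class to them, and where a whole thing is asked for, a point or a joint stands for the part that bears it (a point fixed in the world has none). Each returns a list of dicts, best first, with "score" (0 to 1); they miss things now and then, are a little off and sometimes report something else, mostly with a low value. They report only what shows in the picture. A call takes as long as a camera call. They do not tell look-alikes from the thing itself.
- r.outline_of(thing, camera): "pixels" (384x512 bool, what is visible of it) and "uv" ([column, row] in pixels, amid what is visible of it).
Readings, each from a call of its own:
- r.current_t(): time.
- r.current_joints(): joint angles.
- r.current_qd(): joint speeds.
- r.current_tau(): joint torques, N m.
- r.current_tcp_pos(): TCP position.
- r.current_ee_rot(): TCP orientation.
- r.current_ft_force(): force on the tool from outside, world axes, zero at the start.
- r.current_wrist_torque(): the same for the moment, N m.
- r.current_opening(): finger opening in m.
- r.current_grip_force(): force on a finger pad.
Only numpy, scipy, OpenCV 4.12 (cv2) and the standard library are available. Lean on these libraries where they do the work, as an engineer would, in place of code of your own. Each camera call takes 0.05 s, during which the arm holds its last target. There are 200 camera calls.

## Working session

There is one attempt and no reset: what is moved stays moved. The work goes in short steps, each a Python script; the robot and the scene stay as the last script left them, time stands still between calls to the robot, and variables do not carry over. Pictures are saved under pics/ and viewed, at most 10 in all, crops included, and the job is handed in when it is done.

```bash
mkdir -p pics
cat > h.py <<'E'
import numpy as np, cv2
from station import r
def world(cam, depth):
    i=r.camera_info(cam); R=cv2.Rodrigues(np.array(i["rvec"],float))[0]; t=np.array(i["tvec"],float).ravel()
    v,u=np.mgrid[:384,:512]
    P=np.stack([(u-i["cx"])/i["fx"]*depth,(v-i["cy"])/i["fy"]*depth,depth],-1)
    return (P-t)@R
E
python3 - <<'E'
from h import *
for c in("scene","top"):
    p,d=r.read_camera(c); W=world(c,d); np.savez(f"{c}.npz",p=p,d=d,W=W)
    cv2.imwrite(f"pics/{c}0.png",cv2.resize(p[:,:,::-1],(768,576),interpolation=cv2.INTER_CUBIC))
    for n in ("block_yellow","slot_yellow","bar_grip","leg_pointer","lever_tip","lever_pivot","mark_tip","frame","pin_tin"):
        for o in r.outline_of(n,c)[:3]:
            m=o["pixels"]&(d>0); 
            q=W[m]
            if len(q): print(c,n,round(o["score"],2),np.round(o["uv"]),m.sum(),np.round(np.median(q,0),3),np.round(np.percentile(q,2,axis=0),3),np.round(np.percentile(q,98,axis=0),3))
print(r.current_t(),r.current_ee_rot())
E
```

```text
scene block_yellow 0.71 [265. 123.] 320 [ 0.42  -0.102  0.044] [ 0.397 -0.13   0.002] [ 0.432 -0.089  0.061]
scene block_yellow 0.67 [140. 221.] 499 [ 0.826 -0.111  0.044] [ 0.802 -0.134  0.001] [ 0.84  -0.097  0.061]
scene block_yellow 0.63 [176. 236.] 459 [ 0.805 -0.03   0.049] [ 0.785 -0.051  0.001] [ 0.821 -0.016  0.062]
scene slot_yellow 0.91 [409. 266.] 901 [0.547 0.384 0.027] [0.522 0.356 0.015] [0.582 0.413 0.039]
scene slot_yellow 0.68 [183. 132.] 299 [ 0.6   -0.205  0.088] [ 0.554 -0.272  0.016] [ 0.627 -0.158  0.093]
scene bar_grip 0.61 [178. 150.] 1732 [ 0.634 -0.199  0.058] [ 0.491 -0.272  0.016] [ 0.674 -0.154  0.097]
scene leg_pointer 0.7 [178. 148.] 1749 [ 0.632 -0.201  0.058] [ 0.49  -0.27   0.015] [ 0.673 -0.154  0.097]
scene lever_tip 0.77 [185. 136.] 316 [ 0.6   -0.205  0.088] [ 0.545 -0.297  0.016] [ 0.627 -0.158  0.093]
scene lever_pivot 0.92 [178. 147.] 1453 [ 0.637 -0.195  0.061] [ 0.495 -0.257  0.029] [ 0.673 -0.154  0.098]
scene lever_pivot 0.71 [196. 158.] 10648 [ 0.634 -0.157  0.018] [ 0.485 -0.34   0.001] [0.714 0.028 0.091]
scene lever_pivot 0.51 [305. 2
[... 875 characters left out ...]
36] [ 0.652 -0.074  0.102]
top leg_pointer 0.64 [337. 192.] 1009 [ 0.619 -0.212  0.065] [ 0.491 -0.258  0.016] [ 0.667 -0.153  0.098]
top leg_pointer 0.62 [340. 204.] 172 [ 0.591 -0.209  0.089] [ 0.565 -0.261  0.08 ] [ 0.617 -0.158  0.096]
top lever_tip 0.81 [338. 204.] 220 [ 0.591 -0.211  0.088] [ 0.563 -0.266  0.017] [ 0.618 -0.157  0.096]
top lever_pivot 0.95 [338. 192.] 934 [ 0.618 -0.21   0.066] [ 0.492 -0.255  0.02 ] [ 0.663 -0.153  0.098]
top frame 0.81 [323. 208.] 8474 [ 0.593 -0.17   0.019] [ 0.481 -0.34   0.01 ] [0.704 0.025 0.09 ]
top pin_tin 0.58 [273. 222.] 458 [ 0.537 -0.014  0.039] [ 0.503 -0.047  0.019] [0.57  0.017 0.046]
1.0 [ 1.79999112e+02 -1.12332311e-03  1.91279738e+01]
```

View pics/scene0.png

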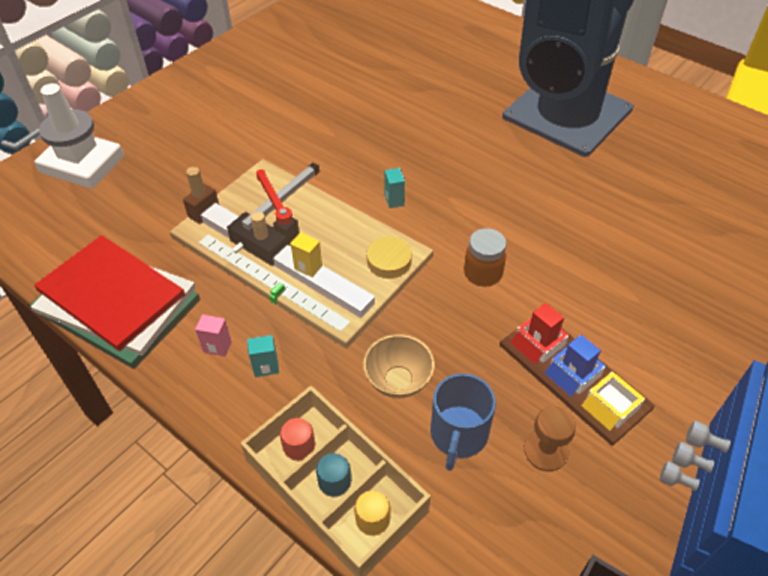

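View pics/top0.png

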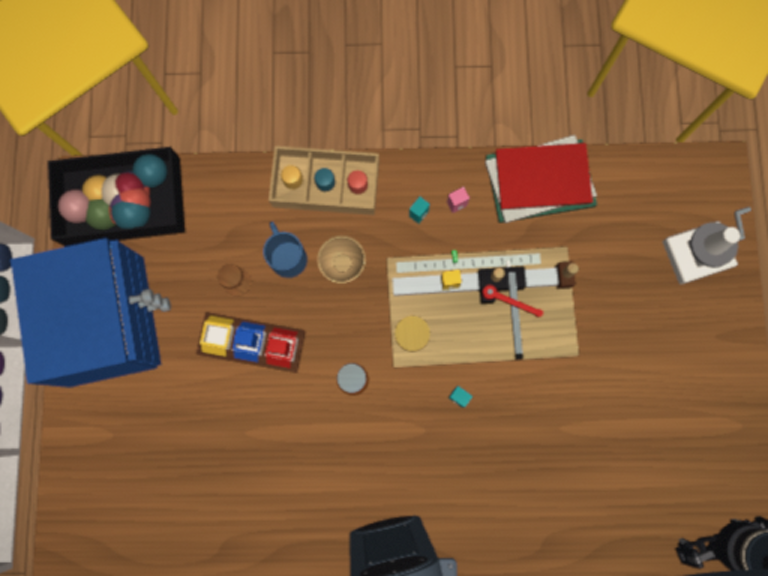

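Several things are shaped like the block. In the scene picture at 768 px they are:
- teal (395,187)
- pink (213,335)
- teal (262,355)
- yellow on the rail (306,255)
- red and blue in the rack (547,325 and 582,358)

The yellow one standing on the rail fits the description. The yellow slot is the empty one at (615,400). I'll confirm both in a crop and measure.

Run:
```python
from h import *
for c in ("scene","top"):
    z=np.load(c+".npz"); p,W=z["p"],z["W"]; hsv=cv2.cvtColor(p,cv2.COLOR_RGB2HSV).astype(int); H,S,V=hsv[...,0],hsv[...,1],hsv[...,2]
    X,Y,Z=W[...,0],W[...,1],W[...,2]
    def rect(n,m):
        q=W[m]; 
        if len(q)<5: print(c,n,len(q));return
        (cx,cy),(w,h),a=cv2.minAreaRect((q[:,:2]*1000).astype(np.float32)); print(c,n,len(q),"centre",round(cx,1),round(cy,1),"size",round(w,1),round(h,1),"ang",round(a,1),"z",round(np.median(q[:,2])*1000,1))
    near=(abs(X-.6)<.16)&(abs(Y+.155)<.22)
    rect("board",near&(Z>.011)&(Z<.026))
    rect("railtop",near&(Z>.033)&(Z<.044)&(S<60)&(V>130))
    rect("blocktop",(H>18)&(H<35)&(S>130)&(abs(X-.64)<.05)&(abs(Y+.092)<.05)&(Z>.09))
    sl=(abs(X-.54)<.06)&(abs(Y-.388)<.05)
    rect("slotrim",sl&(Z>.030)&(Z<.044)&(H>18)&(H<35)&(S>110))
    rect("slotall",sl&(Z>.030)&(Z<.044))
    rect("green",near&(H>45)&(H<75)&(S>120)&(Z>.02))
    rect("lever",near&((H<6)|(H>174))&(S>150)&(Z>.075)&(Z<.1))
    rect("bar",near&(X<.6)&(Z>.058)&(Z<.074)&(S<80))
p=np.load("scene.npz")["p"]; a=p[90:240,100:270]; b=p[200:300,330:443]
im=np.hstack([cv2.resize(a,(453,400),interpolation=cv2.INTER_CUBIC),cv2.resize(b,(347,400),interpolation=cv2.INTER_CUBIC)])
cv2.imwrite("pics/crop.png",im[:,:,::-1])
```

```text
scene board 6927 centre 599.3 -162.1 size 237.4 385.6 ang 2.2 z 17.0
scene railtop 945 centre 659.9 -147.3 size 66.5 340.0 ang 2.6 z 36.7
scene blocktop 179 centre 644.3 -95.9 size 29.5 37.3 ang 4.2 z 96.3
scene slotrim 315 centre 546.9 383.9 size 56.3 55.3 ang 77.9 z 36.5
scene slotall 478 centre 544.5 372.6 size 79.3 55.3 ang 77.9 z 36.1
scene green 43 centre 703.8 -105.3 size 9.0 24.9 ang 76.9 z 28.1
scene lever 195 centre 593.0 -212.9 size 127.2 23.5 ang 62.3 z 88.4
scene bar 194 centre 544.6 -222.3 size 110.4 17.5 ang 3.0 z 66.7
top board 6179 centre 607.1 -141.2 size 262.6 413.8 ang 3.3 z 17.4
top railtop 641 centre 652.4 -146.0 size 55.7 336.1 ang 2.6 z 37.5
top blocktop 115 centre 639.4 -93.1 size 28.4 35.0 ang 7.1 z 96.9
top slotrim 164 centre 540.1 387.8 size 57.5 60.9 ang 80.2 z 35.6
top slotall 209 centre 538.3 375.9 size 81.9 60.7 ang 81.2 z 35.5
top green 3
top lever 178 centre 593.8 -213.6 size 124.0 26.8 ang 69.5 z 88.9
top bar 164 centre 552.8 -215.0 size 135.4 61.3 ang 29.2 z 68.3
```

View pics/crop.png

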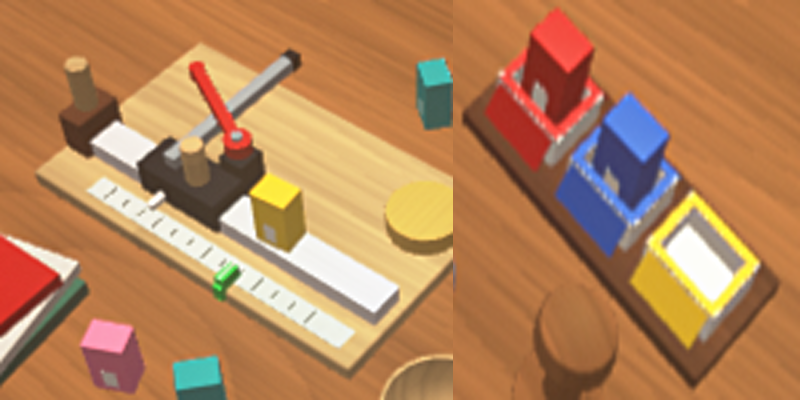

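The crop confirms the yellow block on the rail at about (278,215), with the green clip at (227,280), the pointer at (157,198) and the empty yellow slot at (695,250). The two cameras differ by about 5 mm, so I'll refine with the wrist camera.

```bash
cat >> h.py <<'E'
from scipy.spatial.transform import Rotation as Ro
def wrist():
    pos=np.array(r.current_tcp_pos()); R=Ro.from_euler("xyz",r.current_ee_rot(),degrees=True).as_matrix()
    p,d=r.read_camera("wrist"); i=r.camera_info("wrist"); T=np.array(i["tool_from_camera"])
    v,u=np.mgrid[:384,:512]; a=(u-i["cx"])/i["fx"]; b=(v-i["cy"])/i["fy"]; th=np.hypot(a,b)+1e-9
    k=np.tan(np.minimum(th,1.5))/th*d
    C=np.stack([a*k,b*k,d],-1)
    W=(C@T[:3,:3].T+T[:3,3])@R.T+pos; W[d<=0]=np.nan
    return p,d,W
def hsv(p):
    h=cv2.cvtColor(p,cv2.COLOR_RGB2HSV).astype(int); return h[...,0],h[...,1],h[...,2]
def rect(n,W,m):
    q=W[m]
    if len(q)<5: print(n,len(q)); return None
    (cx,cy),(w,h),a=cv2.minAreaRect((q[:,:2]*1000).astype(np.float32)); print(n,len(q),"centre",round(cx,1),round(cy,1),"size",round(w,1),round(h,1),"ang",round(a,1),"z",round(np.median(q[:,2])*1000,1),"mean",np.round(q.mean(0)*1000,1))
def analyse(p,W):
    H,S,V=hsv(p); X,Y,Z=np.moveaxis(np.nan_to_num(W,nan=9.),-1,0)
    near=(abs(X-.6)<.16)&(abs(Y+.155)<.22); yel=(H>18)&(H<35)&(S>110)
    rect("board",W,near&(Z>.011)&(Z<.025))
    rect("railtop",W,near&(X>.6)&(Z>.033)&(Z<.044)&(S<60)&(V>130)&(X<.68))
    rect("blocktop",W,yel&(abs(X-.64)<.05)&(abs(Y+.092)<.05)&(Z>.09)&(Z<.105))
    rect("slotrim",W,yel&(abs(X-.54)<.06)&(abs(Y-.388)<.05)&(Z>.031)&(Z<.044))
    rect("green",W,near&(H>45)&(H<75)&(S>120)&(Z>.022)&(Z<.05))
    rect("lever",W,near&((H<6)|(H>174))&(S>150)&(Z>.08)&(Z<.1))
    rect("bar",W,near&(X<.59)&(Z>.058)&(Z<.076))
    rect("carriage",W,near&(X>.6)&(Z>.05)&(Z<.062)&(V<90))
    rect("pointer",W,near&(X>.66)&(X<.695)&(Z>.024)&(Z<.034)&(S<60)&(V>150))
E
python3 - <<'E'
from h import *
r.move_ptp([.63,-.13,.29],[180,0,95])
p,d,W=wrist(); np.savez("w1.npz",p=p,d=d,W=W); analyse(p,W)
cv2.imwrite("pics/w1.png",cv2.resize(p[:,:,::-1],(768,576),interpolation=cv2.INTER_CUBIC)); print(r.current_t(),r.current_joints())
E
```

```text
board 24849 centre 597.8 -162.0 size 234.7 380.0 ang 2.6 z 18.2 mean [ 592.  -141.    18.3]
railtop 3244 centre 651.9 -148.6 size 48.3 336.7 ang 2.6 z 38.1 mean [ 642.7 -106.1   38.1]
blocktop 747 centre 642.3 -96.7 size 27.3 34.9 ang 5.6 z 98.1 mean [642.5 -96.4  98. ]
slotrim 0
green 93 centre 700.2 -109.3 size 25.8 10.0 ang 5.3 z 33.7 mean [ 699.8 -108.8   32.9]
lever 843 centre 595.8 -217.3 size 124.2 25.8 ang 69.4 z 90.0 mean [ 596.5 -207.6   89.9]
bar 882 centre 534.6 -224.8 size 107.4 15.7 ang 3.2 z 68.7 mean [ 534.2 -223.2   67.6]
carriage 1556 centre 638.9 -246.6 size 66.9 183.2 ang 3.1 z 55.9 mean [ 647.  -205.1   56. ]
pointer 22 centre 675.6 -165.3 size 111.5 24.4 ang 89.0 z 33.4 mean [ 679.5 -210.    31.9]
3.1667 [-1.77397469e+01  2.34846841e+01  3.68874169e+01  1.03406725e+02
 -1.96640378e-02  6.73727378e+01]
```

View pics/w1.png

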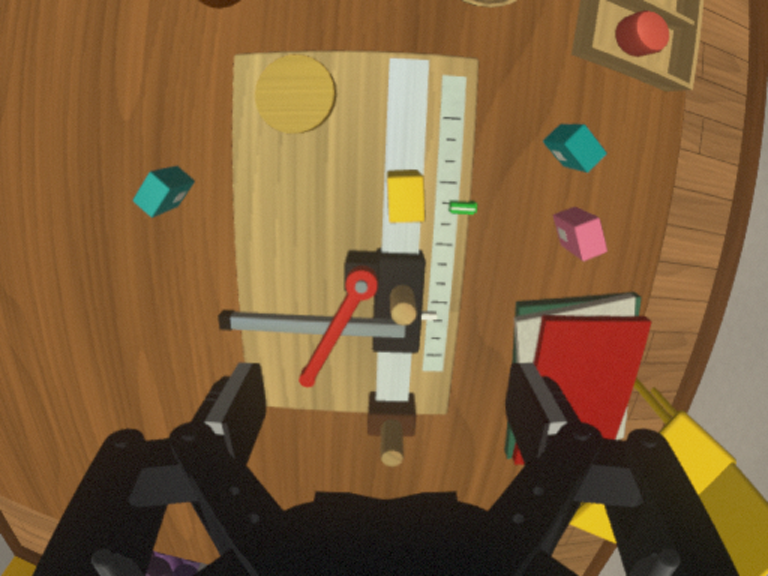

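The wrist view shows the block at px (406,196), the bar at (225–400,325), the lever at (360,285)→(307,380), the pointer at (430,316) and the clip at (462,208). Sizes and heights check out: block top 98 mm, board 18 mm, lever 90 mm. Next I grasp the block and look at the slot.

Run:
```python
from h import *
o=[180,0,95.6]
r.move_ptp([.6424,-.0966,.16],o)
r.move_straight([.6424,-.0966,.064],.12)
r.command_gripper(.0,40); print(r.current_opening(),r.current_grip_force())
print(r.move_straight([.6424,-.0966,.20],.2))
r.move_ptp([.53,.34,.24],[180,0,78.5])
p,d,W=wrist(); np.savez("w2.npz",p=p,d=d,W=W); analyse(p,W)
cv2.imwrite("pics/w2.png",cv2.resize(p[:,:,::-1],(768,576),interpolation=cv2.INTER_CUBIC)); print(r.current_t(),r.current_opening())
```

```text
0.027410352803249254 39.98577654361725
False
board 447 centre 649.2 -92.6 size 81.7 251.1 ang 8.7 z 18.0 mean [636.9 -62.6  18.1]
railtop 263 centre 639.9 -63.7 size 22.9 116.0 ang 26.2 z 37.8 mean [639.6 -60.2  37.7]
blocktop 0
slotrim 1062 centre 544.1 383.2 size 56.7 58.4 ang 79.3 z 37.6 mean [543.4 382.9  36.9]
green 0
lever 0
bar 0
carriage 0
pointer 0
7.825 0.027314565807230996
```

View pics/w2.png

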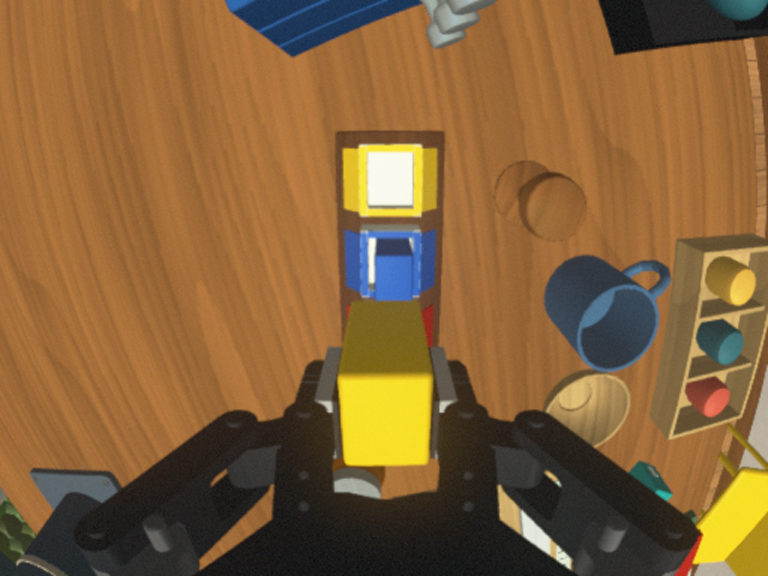

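Block held; the yellow slot is empty at px (391,178). I'll pin down the rim and pocket centre, and the block's offset in hand.

Run:
```python
from h import *
z=np.load("w2.npz");p,W=z["p"],z["W"];H,S,V=hsv(p);X,Y,Z=np.moveaxis(np.nan_to_num(W,nan=9.),-1,0)
near=(abs(X-.543)<.05)&(abs(Y-.383)<.045);yel=(H>18)&(H<35)&(S>110)
for a,b in((.0355,.040),(.0365,.039)): rect(f"rim{a}",W,near&yel&(Z>a)&(Z<b))
rect("floor",W,near&(S<70)&(Z>.014)&(Z<.022))
rect("rimall",W,near&(Z>.0355)&(Z<.04)&(Y>.35))
R=Ro.from_euler("xyz",r.current_ee_rot(),degrees=True).as_matrix(); L=(W-np.array(r.current_tcp_pos()))@R*1000
m=yel&(np.nan_to_num(np.linalg.norm(L,axis=2),nan=999)<60); q=L[m]; print(len(q),np.round(np.percentile(q,[1,5,25,50,75,95,99],axis=0),1))
# front face (max tool x) fit
f=q[q[:,0]>10]; A=np.c_[f[:,1],f[:,2],np.ones(len(f))]; s=np.linalg.lstsq(A,f[:,0],rcond=None)[0]; print("face x = a*y+b*z+c",np.round(s,3),len(f),np.round(f.min(0)),np.round(f.max(0)))
```

```text
rim0.0355 804 centre 543.6 383.3 size 57.1 50.9 ang 77.9 z 38.0 mean [543.6 382.6  37.9]
rim0.0365 670 centre 543.2 383.3 size 56.6 50.2 ang 78.8 z 37.9 mean [543.4 381.9  37.9]
floor 1080 centre 530.6 373.9 size 65.1 62.2 ang 84.1 z 18.3 mean [543.  381.1  18.3]
rimall 868 centre 543.6 383.3 size 56.8 51.3 ang 78.6 z 38.0 mean [543.3 384.   38. ]
6568 [[-16.5 -14.8 -48.9]
 [-13.4 -12.6 -34.5]
 [  0.   -6.8 -33.7]
 [ 12.7   0.4 -33. ]
 [ 17.4   7.4 -17.4]
 [ 17.9  13.2  12.3]
 [ 18.2  16.8  21.2]]
face x = a*y+b*z+c [9.0000e-03 6.7000e-02 1.7462e+01] 3745 [ 10. -26. -56.] [18. 27. 25.]
```

Run:
```python
from h import *
o=[180,0,78.6]; x,y=.5434,.3833
r.move_ptp([x,y,.115],o)
print(r.move_straight([x,y,.062],.12,guard=8),r.move_straight([x,y,.043],.04,guard=6),r.current_tcp_pos(),r.current_ft_force())
r.command_gripper(.05); r.move_straight([x,y,.115],.15)
r.move_straight([x-.01,y-.05,.2],.3)
p,d,W=wrist(); H,S,V=hsv(p);X,Y,Z=np.moveaxis(np.nan_to_num(W,nan=9.),-1,0)
near=(abs(X-.543)<.05)&(abs(Y-.383)<.045);yel=(H>18)&(H<35)&(S>110)
rect("top",W,near&yel&(Z>.06)&(Z<.12)); q=Z[near&yel&(Z>.06)&(Z<.12)]; print(np.percentile(q,[5,50,95]))
cv2.imwrite("pics/w3.png",cv2.resize(p[:,:,::-1],(768,576))[0:420,150:600]); print(r.current_t(),r.current_opening())
```

```text
False True [0.5435244  0.38337933 0.04424144] [-0.40981921 -0.38717911  3.222011  ]
top 1227 centre 543.7 383.2 size 35.5 28.1 ang 78.6 z 78.1 mean [544.1 383.3  78.1]
[0.07687462 0.07811998 0.07934221]
10.9833 0.04970156306528681
```

View pics/w3.png

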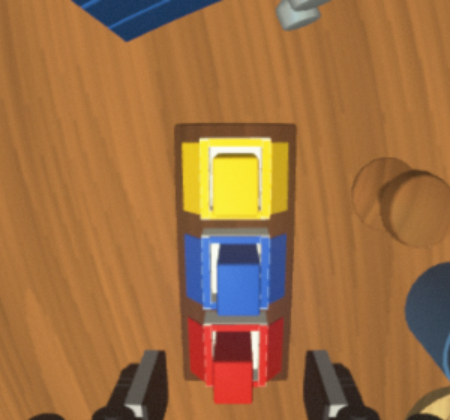

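Block seated: top at 78 mm, upright, at px (236,185) of the crop. Now the frame geometry for the draw.

Run:
```python
from h import *
z=np.load("w1.npz");p,W=z["p"],z["W"];H,S,V=hsv(p);X,Y,Z=np.moveaxis(np.nan_to_num(W,nan=9.),-1,0)
near=(abs(X-.6)<.16)&(abs(Y+.155)<.22)
for b in (2.6,2.9):
    a=np.radians(b); u=np.array([np.cos(a),np.sin(a)]); v=np.array([-u[1],u[0]])
    F=lambda q:np.c_[q[:,:2]@u,q[:,:2]@v,q[:,2]]*1000
    bd=F(W[near&(Z>.014)&(Z<.022)]); print("board u,v ext",np.round(np.percentile(bd,[.3,99.7],axis=0)[:,:2],1))
    bar=F(W[near&(X<.59)&(Z>.0665)&(Z<.072)]); print("bar top",len(bar),np.round(np.percentile(bar,[1,50,99],axis=0),1),"slope",np.polyfit(bar[:,0],bar[:,1],1)[0])
    blk=F(W[near&(X<.535)&(Z>.06)&(Z<.075)&(V<80)]); 
    g=F(W[near&(H>45)&(H<75)&(S>100)&(Z>.022)&(Z<.05)]); print("clip",len(g),np.round(np.percentile(g,[2,50,98],axis=0),1),g.mean(0))
    k=np.zeros(X.shape,bool);k[204:218,276:296]=1
    pt=F(W[k&(Z>.022)&(Z<.045)&(S<70)&(V>150)]); print("pointer",len(pt),np.round(np.percentile(pt,[2,50,98],axis=0),1))
    lv=F(W[near&((H<6)|(H>174))&(S>150)&(Z>.08)&(Z<.1)]); print("lever",np.round(np.percentile(lv,[0,100],axis=0),1))
```

```text
board u,v ext [[ 4.745e+02 -3.758e+02]
 [ 7.024e+02 -5.000e-01]]
bar top 695 [[ 471.  -256.2   66.7]
 [ 524.  -248.5   69. ]
 [ 574.5 -241.7   71. ]] slope 0.004028628766665248
clip 100 [[ 682.6 -145.9   25.4]
 [ 694.  -139.4   33.7]
 [ 707.2 -135.9   35.4]] [ 694.18181368 -140.55748968   32.9639366 ]
pointer 43 [[ 662.7 -251.4   26.4]
 [ 670.1 -248.2   34.1]
 [ 676.1 -245.9   35.6]]
lever [[ 551.6 -299.4   82.4]
 [ 616.9 -186.2   92.4]]
board u,v ext [[ 473.6 -378.7]
 [ 701.5   -3.6]]
bar top 695 [[ 469.7 -259.    66.7]
 [ 522.7 -251.1   69. ]
 [ 573.2 -244.2   71. ]] slope -0.0011119228540255115
clip 100 [[ 681.9 -149.6   25.4]
 [ 693.3 -143.    33.7]
 [ 706.5 -139.6   35.4]] [ 693.43634407 -144.19027383   32.9639366 ]
pointer 43 [[ 661.4 -254.9   26.4]
 [ 668.8 -251.7   34.1]
 [ 674.7 -249.4   35.6]]
lever [[ 550.  -302.3   82.4]
 [ 615.8 -189.4   92.4]]
```

```bash
cat >> h.py <<'E'
YAW=2.8; _a=np.radians(YAW); U=np.array([np.cos(_a),np.sin(_a)]); VV=np.array([-U[1],U[0]])
def fw(u,v,z): return [*(U*u+VV*v),z]     # frame-aligned coords -> world
def uv(q): q=np.asarray(q); return np.stack([q[...,:2]@U,q[...,:2]@VV],-1)
def marks(cam):
    if cam=="wrist": p,d,W=wrist()
    else:
        p,d=r.read_camera(cam); W=world(cam,d)
    H,S,V=hsv(p);X,Y,Z=np.moveaxis(np.nan_to_num(W,nan=9.),-1,0); q=uv(W)*1000
    uu,vv=np.nan_to_num(q[...,0]),np.nan_to_num(q[...,1])
    g=(abs(uu-694)<20)&(abs(vv+143)<15)&(H>45)&(H<75)&(S>100)&(Z>.02)&(Z<.045)
    pt=(uu>658)&(uu<684)&(vv>-265)&(vv<-120)&(Z>.0255)&(Z<.037)&(S<60)&(V>140)
    for n,m in(("clip",g),("pointer",pt)):
        print(cam,n,m.sum(), np.round(np.percentile(np.c_[q[m],Z[m]*1000],[3,50,97],axis=0),1).tolist() if m.sum() else "", np.round(np.argwhere(m).mean(0)[::-1],1) if m.sum() else "")
    return p,d,W
E
python3 - <<'E'
from h import *
o=[180,0,YAW]; u,v=.500,-.2503
r.command_gripper(.06)
j=r.inverse_kinematics(fw(u,v,.2),o); print(j, r.inverse_kinematics(fw(.59,-.14,.043),o))
r.move_ptp(fw(u,v,.2),o)
marks("wrist")
r.move_straight(fw(u,v,.11),.25); print(r.move_straight(fw(u,v,.043),.12,guard=10))
r.command_gripper(0,20); print(r.current_opening(),r.current_grip_force(),r.current_ft_force(),r.current_t())
p,d,W=marks("wrist")
cv2.imwrite("pics/w4.png",cv2.resize(p[:,:,::-1],(768,576),interpolation=cv2.INTER_CUBIC))
marks("scene"); marks("top")
E
```

```text
[-30.66419785   7.56558707   7.26774041  89.70215335   0.
 146.53580215] [-16.88285643  17.01178716   0.28184585  73.27005869   0.
 160.31714357]
wrist clip 65 [[681.0, -149.1, 21.4], [682.5, -146.7, 30.8], [687.4, -140.3, 35.3]] [160.2   3. ]
wrist pointer 67 [[664.9, -254.2, 33.0], [670.4, -251.1, 34.2], [681.9, -144.4, 35.9]] [254.8   6.9]
False
0.013520372889649765 24.635237753391266 [-1.34117241 -2.94714071  2.06039841] 15.0083
wrist clip 0  
wrist pointer 0  
scene clip 47 [[687.1, -147.0, 22.1], [700.2, -139.6, 28.2], [708.6, -136.7, 34.4]] [184.  194.4]
scene pointer 27 [[660.2, -255.1, 28.3], [669.7, -250.1, 32.7], [677.4, -226.5, 35.4]] [159.2 165.4]
top clip 22 [[679.9, -145.1, 20.8], [692.4, -140.3, 33.6], [704.2, -136.1, 38.5]] [302.5 170.3]
top pointer 11 [[663.1, -248.7, 25.9], [671.3, -244.7, 27.6], [680.3, -143.2, 35.0]] [327.5 175.5]
```

View pics/w4.png

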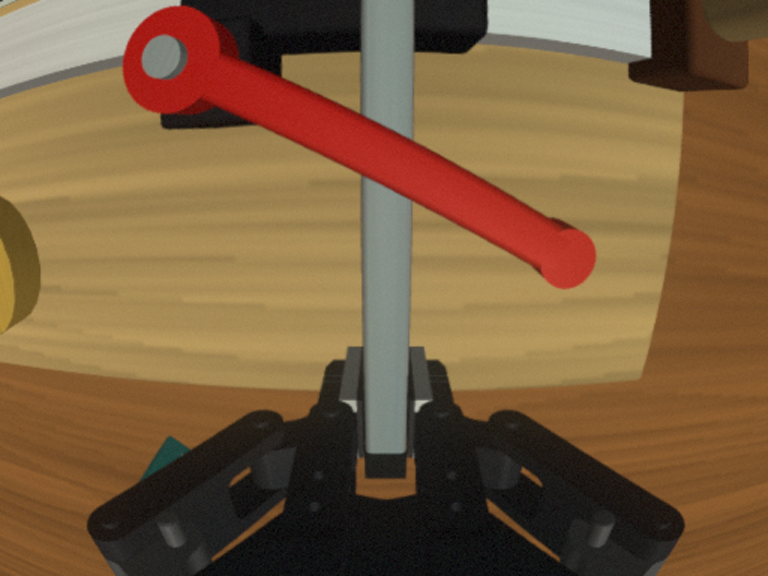

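The pads straddle the bar near its rubber end at px (385,430), and the lever is still open, from (165,57) to (565,258). The estimates give a draw of about 107 mm.

Run:
```python
from h import *
print(r.move_straight(fw(.500,-.2503+.107,.043),.08)); r.wait(.3)
print(uv(np.array(r.current_tcp_pos())),r.current_ft_force(),r.current_opening(),r.current_t())
ims=[]
for c,(y0,x0,h,w) in (("scene",(160,140,60,80)),("top",(150,270,45,60))):
    p,d,W=marks(c); ims.append(cv2.resize(p[y0:y0+h,x0:x0+w,::-1],(400,300),interpolation=cv2.INTER_CUBIC))
    np.savez(f"{c}2.npz",p=p,d=d,W=W)
cv2.imwrite("pics/m.png",cv2.resize(np.hstack(ims),(800,300)))
```

```text
False
[ 0.50094649 -0.14377265] [ 1.86821677 -4.1103975   4.72135445] 0.013473787587385891 16.9417
scene clip 47 [[685.8, -146.8, 21.7], [700.2, -139.7, 29.9], [708.7, -135.4, 34.1]] [184.  194.4]
scene pointer 31 [[660.1, -147.8, 27.9], [671.2, -142.1, 32.2], [683.3, -138.6, 35.2]] [191.4 185.5]
top clip 20 [[681.0, -144.1, 24.5], [692.8, -140.4, 34.3], [703.7, -136.1, 38.5]] [302.4 170.1]
top pointer 13 [[663.9, -187.8, 25.6], [671.1, -139.7, 29.6], [682.0, -134.8, 35.0]] [304.7 176.5]
```

View pics/m.png

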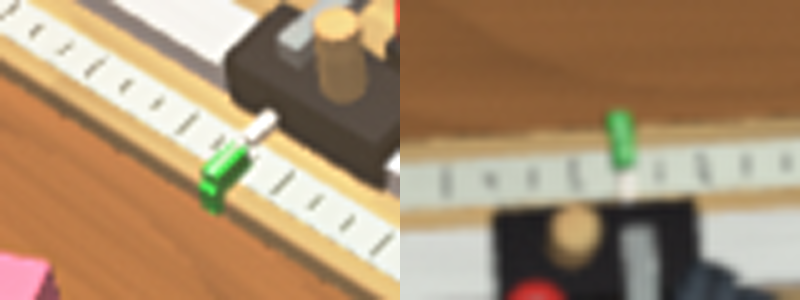

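The pointer meets the clip within a millimetre or two in both views: scene (255,130), top (627,185). I'll rectify both views on the pointer-top plane to measure what is left.

Run:
```python
from h import *
u,v=np.meshgrid(np.arange(655,713,.2),np.arange(-165,-120,.2)); ims=[]
def prof(im,name):
    h,s,V=hsv(im); R,G,B=[im[...,k].astype(float) for k in range(3)]
    green=np.clip(G-R-20,0,None)*np.clip(G-B>0,0,1)
    for a in range(660,710,4):
        c=slice((a-655)*5,(a-651)*5); g=green[:,c].sum(1); w=np.clip(V[:,c].mean(1)-0,0,None)
        vs=v[:,0]; print(name,a,"green",round((g*vs).sum()/g.sum(),1) if g.sum()>2000 else "-", int(g.sum()))
for c in("scene","top"):
    p=np.load(c+"2.npz")["p"]; i=r.camera_info(c); K=np.array([[i["fx"],0,i["cx"]],[0,i["fy"],i["cy"]],[0,0,1]])
    P=np.array([fw(a/1000,b/1000,.0345) for a,b in zip(u.ravel(),v.ravel())])
    q=cv2.projectPoints(P,np.array(i["rvec"],float),np.array(i["tvec"],float),K,None)[0].reshape(*u.shape,2).astype(np.float32)
    im=cv2.remap(p,q[...,0],q[...,1],cv2.INTER_CUBIC); prof(im,c)
    im=cv2.resize(im[::-1],None,fx=1.35,fy=2.5)
    for k in range(-160,-120,5):
        y=int((-120-k)/.2*2.5); cv2.line(im,(0,y),(12 if k%10 else 25,y),(255,0,255),1)
    y=int((-120+143)/.2*2.5); im[y,::6]=(255,0,255); ims.append(im)
im=np.hstack(ims); print(im.shape); cv2.imwrite("pics/rect.png",im[:,:800,::-1])
```

```text
scene 660 green - 0
scene 664 green - 0
scene 668 green - 0
scene 672 green - 0
scene 676 green - 0
scene 680 green -139.8 3062
scene 684 green -140.2 47643
scene 688 green -139.9 77688
scene 692 green -140.2 82922
scene 696 green -140.3 85947
scene 700 green -140.5 90099
scene 704 green -139.2 51297
scene 708 green -136.7 92321
top 660 green - 0
top 664 green - 0
top 668 green - 0
top 672 green - 0
top 676 green -140.7 22336
top 680 green -141.2 57709
top 684 green -141.1 53426
top 688 green -141.2 50861
top 692 green -141.0 53861
top 696 green -140.3 62370
top 700 green -140.1 40214
top 704 green - 127
top 708 green - 0
(562, 784, 3)
```

View pics/rect.png

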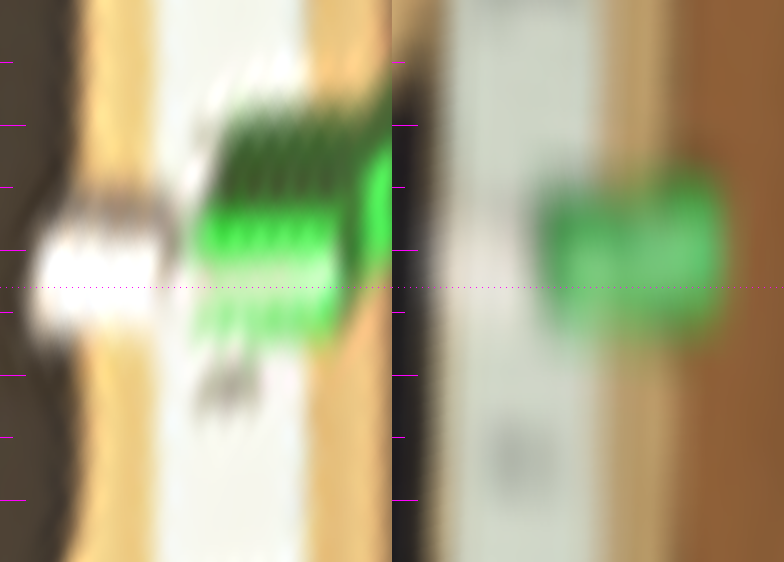

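Left (scene): the pointer centre is at y≈281 and the clip's white line at about 278, at 12.5 px/mm. Right (top): about 265 against 262. So the leg is within about 0.3 mm of the mark. Next I slide along the bar to close the lever, watching the force.

Run:
```python
from h import *
v=-.1430
r.move_straight(fw(.540,v,.043),.06)
def s(): 
    t=np.array(r.current_tcp_pos()); f=np.array(r.current_ft_force()); return np.round(uv(t)*1000,1),np.round([f[:2]@U,f[:2]@VV,f[2]],1)
print(s(),r.current_t())
r.move_straight(fw(.570,v,.043),.05); print(s())
u=.570; f0=s()[1][0]
while u<.596:
    u+=.002; r.move_straight(fw(u,v,.043),.03); a=s(); print(round(u,3),*a)
    if abs(a[1][0]-f0)>14: break
print(r.current_t(),r.current_opening())
```

```text
(array([ 519.4, -141.5]), array([-37. ,  -5. ,  16.8])) 17.8583
(array([ 545.2, -140.6]), array([-38.3,  -5.5,   8.4]))
0.572 [ 545.1 -140.6] [-43.5  -5.9  11.8]
0.574 [ 548.6 -140.5] [-39.7  -5.1   7.1]
0.576 [ 548.6 -140.5] [-43.9  -5.9  10.2]
0.578 [ 548.5 -140.5] [-49.   -6.3  13.7]
0.58 [ 554.4 -140.4] [-38.5  -5.2   5.9]
0.582 [ 554.4 -140.4] [-44.5  -6.3   9. ]
0.584 [ 554.2 -140.4] [-48.6  -5.2  11.6]
0.586 [ 560.1 -140.4] [-38.9  -4.7   4.2]
0.588 [ 560.  -140.4] [-43.7  -4.6   7.8]
0.59 [ 559.9 -140.4] [-50.7  -5.4  11.1]
0.592 [ 566.4 -140.4] [-38.1  -5.3   3. ]
0.594 [ 566.3 -140.4] [-43.8  -4.4   5.3]
0.596 [ 566.2 -140.4] [-46.5  -5.6   9.7]
21.8583 0.01383065931974403
```

Pad friction on the bar is high and gives stick-slip. I'll unload, loosen the fingers slightly so they still straddle and hold the bar, slide on, then regrip and re-measure.

Run:
```python
from h import *
v=-.1415
def s(): 
    t=np.array(r.current_tcp_pos()); f=np.array(r.current_ft_force()); return np.round(uv(t)*1000,1),np.round([f[:2]@U,f[:2]@VV,f[2]],1)
r.move_straight(fw(.566,v,.043),.06); print(s())
r.command_gripper(.0155); r.wait(.2); print(s(),r.current_opening(),r.current_grip_force())
u=.568; f0=s()[1][0]
while u<.600:
    u+=.003; r.move_straight(fw(u,v,.043),.03); a=s(); print(round(u,3),*a)
    if a[1][0]<-22: break
print(r.current_t())
marks("scene"); marks("top"); r.outline_of("lever_tip","top")
```

```text
(array([ 565.5, -139.7]), array([ 14.9,  -5.3, -29.1]))
(array([ 564.9, -141.4]), array([-1.7, -4.9, -2.1])) 0.015416606740607283 2.339695617556572
0.571 [ 570.8 -141.7] [-0.3 -4.5 -2.3]
0.574 [ 573.2 -141.8] [-2.5 -5.1 -1.1]
0.577 [ 576.1 -141.8] [-2.5 -4.9 -1.3]
0.58 [ 579.  -141.8] [-4.4 -5.3 -0.8]
0.583 [ 581.9 -141.8] [-4.  -5.2 -0.6]
0.586 [ 584.7 -141.8] [-3.8 -4.9 -0.6]
0.589 [ 584.7 -141.8] [-11.2  -5.    3.3]
0.592 [ 584.7 -141.8] [-18.6  -4.9   7.2]
0.595 [ 584.4 -141.7] [-24.   -4.7   8.1]
25.2417
scene clip 48 [[687.1, -146.4, 22.1], [699.6, -139.3, 29.3], [708.9, -137.0, 34.9]] [184.  194.5]
scene pointer 29 [[660.2, -146.3, 25.8], [669.9, -141.0, 32.6], [678.7, -136.6, 34.7]] [192.1 185.6]
top clip 0  
top pointer 0
```

A firm stop at u=584.7 means the lever is against its stop. I'll ease the push, regrip, and measure the leg's shift against the aligned picture.

```bash
cat >> h.py <<'E'
def legshift():
    "leg v (mm) minus its v in the aligned picture, by template of pointer+post edge in the scene camera"
    p,d=r.read_camera("scene"); a=np.load("scene2.npz")["p"]; i=r.camera_info("scene"); K=np.array([[i["fx"],0,i["cx"]],[0,i["fy"],i["cy"]],[0,0,1]])
    pr=lambda v:cv2.projectPoints(np.array([fw(.645,v,.056)]),np.array(i["rvec"],float),np.array(i["tvec"],float),K,None)[0].ravel()
    e=(pr(-.138)-pr(-.148))/10; print("px/mm",e,"at",pr(-.143))
    f=8; A=cv2.resize(a,None,fx=f,fy=f,interpolation=cv2.INTER_CUBIC); B=cv2.resize(p,None,fx=f,fy=f,interpolation=cv2.INTER_CUBIC)
    for n,(x0,x1,y0,y1) in {"pointer":(188,195,182,187),"carriage":(186,204,162,184),"clip(fixed)":(179,189,189,202)}.items():
        m=cv2.matchTemplate(B[(y0-6)*f:(y1+6)*f,(x0-6)*f:(x1+6)*f],A[y0*f:y1*f,x0*f:x1*f],cv2.TM_CCOEFF_NORMED)
        _,sc,_,l=cv2.minMaxLoc(m); dx=np.array(l)/f-6; print(n,round(sc,3),dx,"mm",round(float(dx@e/(e@e)),2))
    return p
E
python3 - <<'E'
from h import *
def s(): 
    t=np.array(r.current_tcp_pos()); f=np.array(r.current_ft_force()); return np.round(uv(t)*1000,1),np.round([f[:2]@U,f[:2]@VV,f[2]],1)
r.move_straight(fw(.588,-.1415,.043),.05); r.command_gripper(0,30); r.wait(.2)
print(s(),r.current_opening(),r.current_grip_force(),r.current_t())
legshift()
E
```

```text
(array([ 584.6, -141.8]), array([-7.8, -5. ,  0.4])) 0.013268185852272423 30.727747678756714 26.1
px/mm [0.32714074 0.19264921] at [197.4147811  171.98195159]
pointer 0.99 [0.75  0.375] mm 2.2
carriage 0.996 [0.75 0.5 ] mm 2.37
clip(fixed) 1.0 [0. 0.] mm 0.0
```

Run:
```python
from h import *
def s(): 
    t=np.array(r.current_tcp_pos()); f=np.array(r.current_ft_force()); return np.round(uv(t)*1000,1),np.round([f[:2]@U,f[:2]@VV,f[2]],1)
r.move_straight(fw(.588,-.1433,.043),.03); r.wait(.3)
print(s(),r.current_opening(),r.current_grip_force(),r.current_t())
p=legshift(); q,d,W=wrist()
H,S,V=hsv(q); m=((H<6)|(H>174))&(S>150)&(np.nan_to_num(W[...,2])>.08)&(np.nan_to_num(W[...,2])<.095)
l=uv(W[m])*1000; print(len(l),np.round(np.percentile(l,[1,50,99],axis=0),1)); k=np.abs(l[:,1]+143+0)<80
print("lever angle slope du/dv (1% & 99% edges):",np.polyfit(l[:,1],l[:,0],1))
a=cv2.resize(q[:,:,::-1],(480,360)); b=cv2.resize(p[140:215,150:215,::-1],(312,360),interpolation=cv2.INTER_CUBIC)
cv2.imwrite("pics/fin.png",np.hstack([a,b]))
```

```text
(array([ 584.6, -143.7]), array([-7.7, -4.9,  1.5])) 0.013495284710642607 30.744020640850067 26.7
px/mm [0.32714074 0.19264921] at [197.4147811  171.98195159]
pointer 0.993 [0.125 0.   ] mm 0.28
carriage 0.997 [0.125 0.125] mm 0.45
clip(fixed) 1.0 [0. 0.] mm 0.0
10616 [[ 594.8 -202.9]
 [ 608.3 -139.9]
 [ 617.4  -83.7]]
lever angle slope du/dv (1% & 99% edges): [1.46972959e-02 6.09290549e+02]
```

View pics/fin.png

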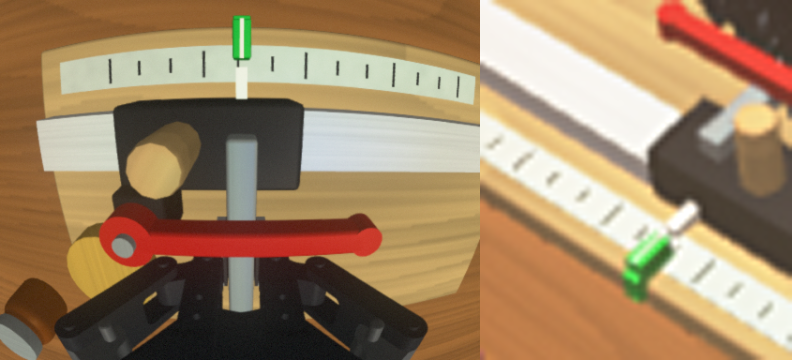

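The pointer (241,85) lines up with the clip's white line (242,38). The lever lies square across the bar (130–370,237), and the leg is held with about 8 N still pressing the lever on its stop.

```bash
python3 -c "
from station import r
print(r.sign_off())"
```

```text
the job is handed in; nothing more can be done
None
```

The job is handed in: the yellow block is upright in its slot, the leg is held within about 0.5 mm of the green mark, and the lever was closed only after the leg reached the mark. While closing the lever, the leg drifted about 2 mm past the mark; I corrected that before sign-off.

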